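Counter-hold the mast-foot nut with the T-handle socket wrench

TASK

My colleague sits under the counter of our fair stand, about to tighten the bolt of the sign-mast foot from below, and the hexagon nut on top must be held so that it cannot turn. Take the largest of the three T-handle socket wrenches out of its stand, turn it until its hexagon meshes with the nut on the foot, slide it down over the nut until it is fully home and upright, and keep pressing it down firmly, with one to two kilos of push. Finish like that, still gripping the wrench and pressing (do not let go), and leave the other things on the counter where they are.

Things in the scene. Friction and masses are not known exactly. Their poses are not given: they have to be found in the camera images.
- wrench_large_handle (a point): Largest of three T-handle socket wrenches (loose, 0.34 to 0.5 kg, steel, black T grip), upright, mouth down, in any pocket of the stand. This point: centre of the T grip, a flat-sided bar 130 long (its x axis), 18 wide (y), 24 tall (z). z points up along the shaft. Wrench 172 mm tall; this point lies 160 mm above the mouth. Shaft 16 mm thick, a 20 mm collar close under the grip.
- wrench_large_mouth (a point): Centre of the large wrench's open lower end (mouth rim), same axes as its handle. The socket is a hexagonal tube 38 tall, 33 mm across flats outside (38 corners), 25 mm across flats inside, 24 mm deep; inner and outer flats parallel. One pair of flats faces along x (the long axis of the T grip), so the hexagon repeats every 60 degrees.
- nut_seat (a point): Centre of the underside of the hexagon nut on the mast foot, on a 50 mm washer. z up; axes turn with the nut; one pair of flats faces along x. Steel, 24 mm across flats, 27.7 corners, 15 tall (top 2 mm chamfered); the bolt's end stands 19.5 mm above this point. Meshed and fully home, the wrench's mouth rim stands on the washer, level with this point.
- nut (a joint): Turn of the finger-tight nut on its bolt (rad, anticlockwise from above; 0: its x axis along the foot's x axis). It turns only against about 0.15 N m. The large wrench meshes, with 1 mm of play (about 4 degrees either way), when its x axis and the nut's differ by a multiple of 60 degrees; otherwise its mouth stops on the nut's corners, 13 mm above home.
- foot: Fixed foot of a sign mast: aluminium plate 180 x 180 x 10 mm, an upright stub tube 60 mm across in its middle reaching 95 mm above the counter, four holes 62 mm from the middle along both x and y. Origin: centre of the underside. Only the hole at +x +y has bolt and nut (axis at 62, 62; washer top 13 mm above the counter); the other three are empty.
- stand: Fixed black wrench stand 70 (x) x 290 (y) x 45 mm tall with three square pockets, 41 mm wide and 37 mm deep (floor 8 mm above the counter), in a row along its y axis at -95, 0 and 95 mm. Origin: centre of the underside. The wrenches stand in any order, T grips roughly along its x axis.
- wrench_middle_handle (a point): The middle wrench (not to be used): centre of its T grip, 105 long x 16 wide x 22 mm tall, wrench 146 mm tall, mouth 19 mm; stays in the stand.
- wrench_small_handle (a point): The smallest wrench (not to be used): centre of its T grip, 88 long x 15 wide x 20 mm tall, wrench 126 mm tall, mouth 17 mm; stays in the stand.
- spare_nut1_mid (a point): Centre of a spare loose nut, like the one on the foot, lying on the counter between and beyond foot and stand; leave it.
- tape_roll_mid (a point): Centre of a lying roll of parcel tape, 104 mm across and 48 mm tall; leave it.
- mug_mid (a point): Half-way up a white mug, 80 mm across, 95 mm tall; leave it.
- spare_washer_mid (a point): Centre of a spare flat washer, 50 mm across, 4 mm thick, lying on the counter; leave it.
Things that resemble listed ones, but are neither listed nor needed, are in the scene too. Leave any yellow look-alike of the part that bears wrench_large_handle alone.

How it is judged:
By the outcome, as a careful person would: the job done as asked, in the order asked, and still so for the second after the job is handed in, while the arm keeps its last pose, push and grip.
It also fails if it takes over 48 s, if anything falls off the work surface, if the arm or the gripper's body presses on something with over 40 N, if the wrist force passes 120 N, or if a joint passes its speed limit or range.

ROBOT

A 7-joint arm with a two-finger parallel gripper is mounted at the origin on the work surface. World frame = base frame: x ahead of the robot, y to its left, z up, the work surface at z = 0. Lengths are in m, angles in rad, forces in N, time in s.
With the tool pointing down it reaches from about 0.35 to 0.9 m from the base axis. Payload 19.9 kg.
Tool frame: the origin (TCP) lies midway between the tips of the shut fingers; the grasp point (between the pads) lies 19 mm behind it; z points along the fingers, y is the direction in which the jaws open and shut (so a half turn about z gives the same grasp; the last joint's range is limited). The gripper opens to 85 mm and grips with 20 to 120 N. Pads are 22 mm wide; open, the fingers measure 114 mm over their backs; the gripper's body (76 mm by 85 mm) begins 54 mm behind the grasp point. The pads swing forward as they close: fully open they stand 13 mm farther back than shut.
Start: joints at [1.262, 0.417, -0.01, 1.614, 0.005, 1.111, -0.053], TCP at [0.165, -0.603, 0.231] pointing down, gripper open.
Joint ranges: [-2.81, 2.81], [-0.39, 2.02], [-1.27, 1.25], [0.06, 2.57], [-1.19, 4.33], [0.19, 2], [-2.82, 2.82]. Speed limits (rad/s): [1.89, 1.89, 2.39, 2.39, 3.01, 3.01, 3.01].

INTERFACE

Orientations are given as a unit quaternion [w, x, y, z].
In Python, from bench import robot, viewer gives the robot as it stands.
- The arm moves only by the tool step_arm, never from a script. Its argument "steps" is a list that holds one entry, the list of rows, each a list of 7 numbers: the shift along the tool's x, y, z in m, then the turn, a rotation vector about the tool's x, y, z in rad, then the closure in counts, from 0 (fully open) to 255 (shut). A call has 1 to 8 rows; each row is the pose to reach, as a shift and turn from the pose commanded when the call began, along the tool's axes at that moment; what a row does not reach only later rows make up. A row lasts 1/8 s, in which the tool goes at most 62.5 mm and 10.7 degrees, less where a joint would pass 70% of its speed; a pose out of reach is approached as far as the arm can. A call with a gripper value outside its range is refused whole. The fingers move at their own pace and stop on an object; "newtons" is the grip in N (left out, the last holds). Time passes only in rows, so rows that repeat a pose let the fingers close. It gives the time, the measured TCP pose, the force and the opening at its end, in the units of the state.
- robot.get_obs(): the state, without advancing time (a new reading comes with each control period).
- viewer.snapshot(name): name is "side" or "top"; returns a dict with "color" (384x512x3 uint8, blue, green, red), "depth" (384x512 float32, m along the optical axis (not along the pixel's ray), 0 where there is no reading), "fx", "fy", "cx", "cy" (pixels), "T" (4x4, takes a point from camera to world coordinates). Camera axes: x right, y up, looking along -z (the intrinsics and any distortion apply to the point x, -y, -z); pixel columns grow to the right and rows downward; lengths in m; the calibration is good to about 2 mm. A picture is of the moment at which its call begins.
- robot.close_job(): hands the job in, once; it reports no verdict.
The state is a dict: "clock": time; "qpos": joint angles; "dq": joint speeds; "tau": joint torques, N m; "tool_pos": TCP position; "eef_rot": TCP orientation; "force": force on the tool from outside, world axes, zero at the start; "wrist_torque": the same for the moment, N m; "width": finger opening in m.
Only numpy, scipy, OpenCV 4.12 (cv2) and the standard library are available. Lean on these libraries where they do the work, as an engineer would, in place of code of your own. Each camera call takes 0.05 s, during which the arm holds its last target.

## Working session

There is one attempt and no reset: what is moved stays moved. The work goes in short steps, Python scripts to look and compute and a tool call to move; the robot and the scene stay as the last step left them, time stands still between calls to the robot, and variables do not carry over. Pictures are saved under pics/ and viewed, and the job is handed in when it is done.

Besides the shell and the picture viewer there is one more tool, called after "Request:" in YAML: its name, and indented under it one key for each argument. step_arm: Moves the arm, as the interface text tells. Its arguments: {"type":"object","properties":{"steps":{"type":"array","items":{"type":"array","items":{"type":"array","items":{"type":"number"}}}},"newtons":{"type":"number"}},"required":["steps"]}

```bash
mkdir -p pics; ls
cat > h.py <<'E'
import numpy as np, cv2, pickle
from bench import robot, viewer
def snap(n,tag):
    s=viewer.snapshot(n); pickle.dump(s,open(f'{tag}.pkl','wb')); cv2.imwrite(f'pics/{tag}.png',s['color']); return s
def load(tag): return pickle.load(open(f'{tag}.pkl','rb'))
def px(s,u,v,d=None):
    if d is None:
        d=s['depth'][int(round(v)),int(round(u))]
    p=np.array([(u-s['cx'])/s['fx']*d,-(v-s['cy'])/s['fy']*d,-d,1]); return (s['T']@p)[:3]
def pz(s,u,v,z):
    a=s['T'][:3,3]; b=px(s,u,v,1.0); t=(z-a[2])/(b[2]-a[2]); return a+t*(b-a)
def proj(s,P):
    q=np.linalg.inv(s['T'])@np.append(P,1); return s['cx']+s['fx']*q[0]/-q[2], s['cy']-s['fy']*q[1]/-q[2]
def crop(s,u0,v0,u1,v1,tag,k=5):
    c=s['color'][v0:v1,u0:u1]; cv2.imwrite(f'pics/{tag}.png',cv2.resize(c,None,fx=k,fy=k,interpolation=cv2.INTER_CUBIC))
E
python3 - <<'E'
from h import *
for n in('top','side'):
    s=snap(n,n+'0'); print({k:v for k,v in s.items() if k not in('color','depth')})
print(robot.get_obs())
E
```

```text
pics
{'fx': 397.29110806463126, 'fy': 397.29110806463126, 'cx': 254.29385857225085, 'cy': 191.7152320605511, 'T': array([[ 0.02088159,  0.99310314, -0.11536943,  0.50210535],
       [-0.99949957,  0.02347867,  0.02119802,  0.07953528],
       [ 0.02376054,  0.11486905,  0.99309644,  1.09528715],
       [ 0.        ,  0.        ,  0.        ,  1.        ]])}
{'fx': 459.2655436953547, 'fy': 459.2655436953547, 'cx': 250.1759768495434, 'cy': 185.826376195652, 'T': array([[ 0.97931115,  0.10757834, -0.17139597,  0.43967767],
       [-0.20218079,  0.48449309, -0.85111067, -0.82034748],
       [-0.00852091,  0.86815514,  0.49621976,  0.66311327],
       [ 0.        ,  0.        ,  0.        ,  1.        ]])}
{'clock': 0.1, 'qpos': array([ 1.26250884,  0.41789488, -0.01032808,  1.61407431,  0.0047042 ,
        1.11071051, -0.0529738 ]), 'dq': array([ 8.57029202e-04, -2.42458129e-03,  8.93715313e-04,  1.31767478e-03,
       -1.20201539e-05, -8.82504526e-04,  1.40682170e-03]), 'tau': array([ 3.77514414e-03, -8.65816641e+01,  6.81423191e-01, -4.35633910e+01,
        1.92706118e-02,  4.98795707e-03, -4.84243787e-05]), 'tool_pos': array([ 0.16469843, -0.60260224,  0.2307515 ]), 'eef_rot': array([-5.20267802e-04,  9.91112188e-01,  1.33027626e-01, -1.08978928e-04]), 'force': array([ 0.15732773,  1.13113138, -0.59445005]), 'wrist_torque': array([ 0.02378134,  0.04213137, -0.02437816]), 'width': 0.08530294338187919}
```

View pics/top0.png

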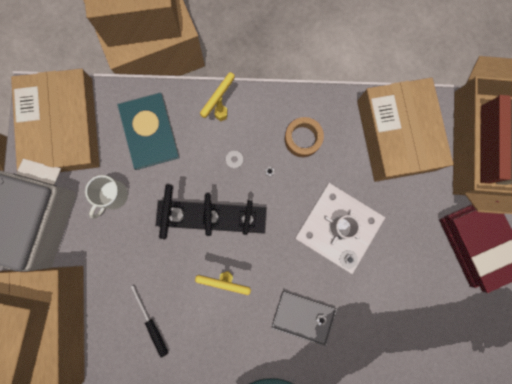

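View pics/side0.png

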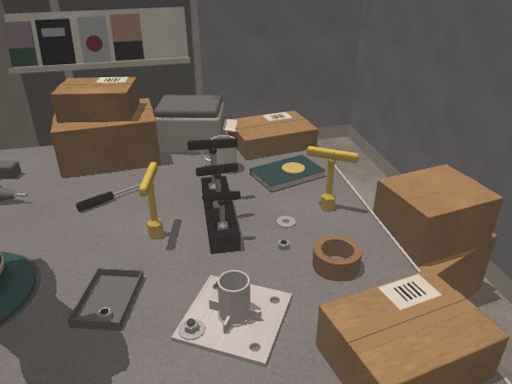

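The top view shows the stand at (211,216) with its largest grip at (166,211), two yellow look-alikes at (218,95) and (223,285), and the foot at (341,228) with its nut at (349,258). I'll enlarge these next.

Run:
```python
from h import *
t=load('top0'); s=load('side0')
crop(t,290,175,390,280,'tf',6); crop(t,145,175,275,250,'ts',6); crop(s,170,260,300,370,'sf',6); crop(s,175,125,260,255,'ss',5)
crop(t,333,243,365,275,'tn',18); crop(s,172,305,212,345,'sn',15)
```

```text
(no output)
```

View pics/tf.png

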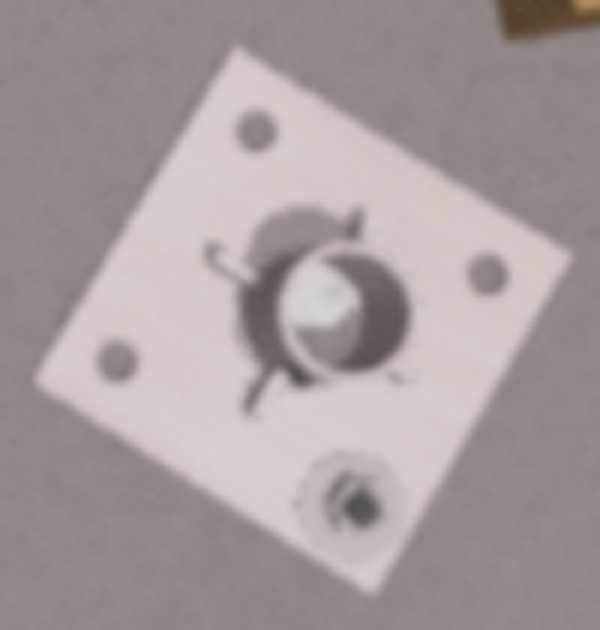

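View pics/ts.png

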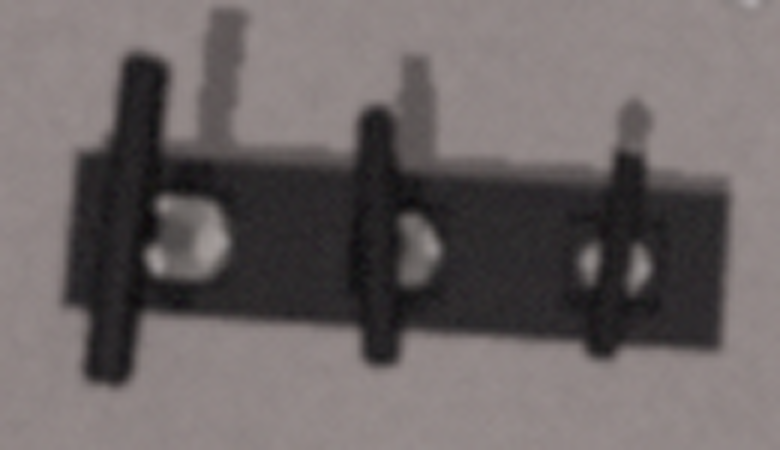

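View pics/tn.png

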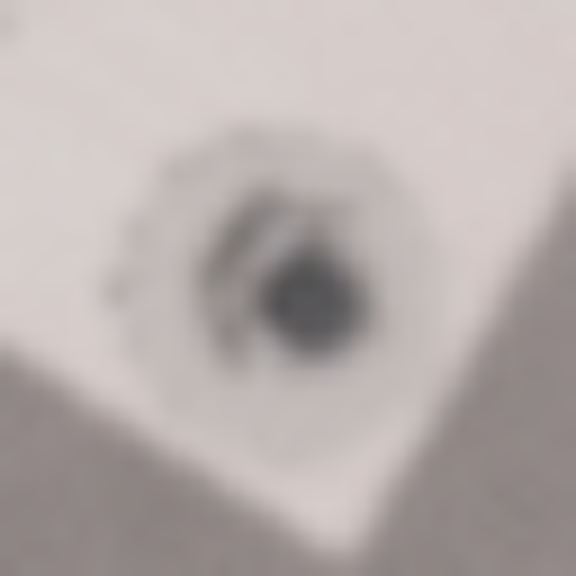

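View pics/sn.png

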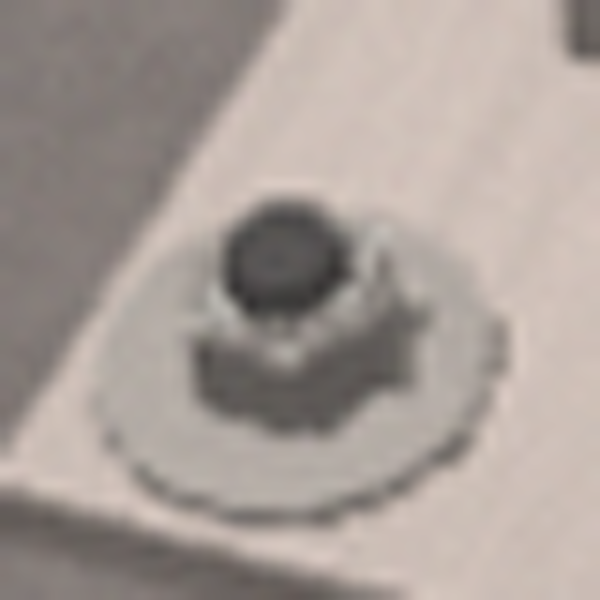

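View pics/ss.png

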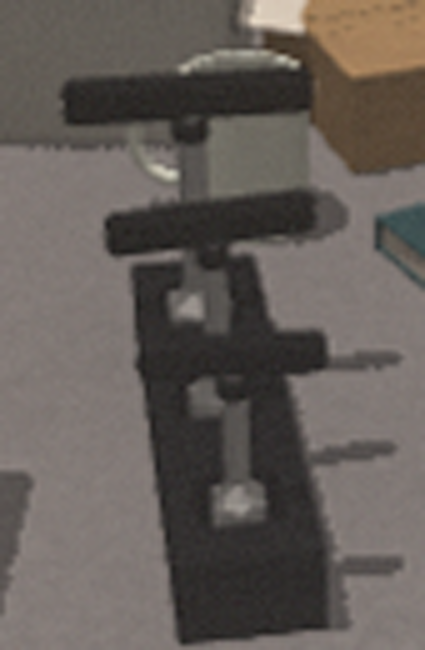

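View pics/sf.png

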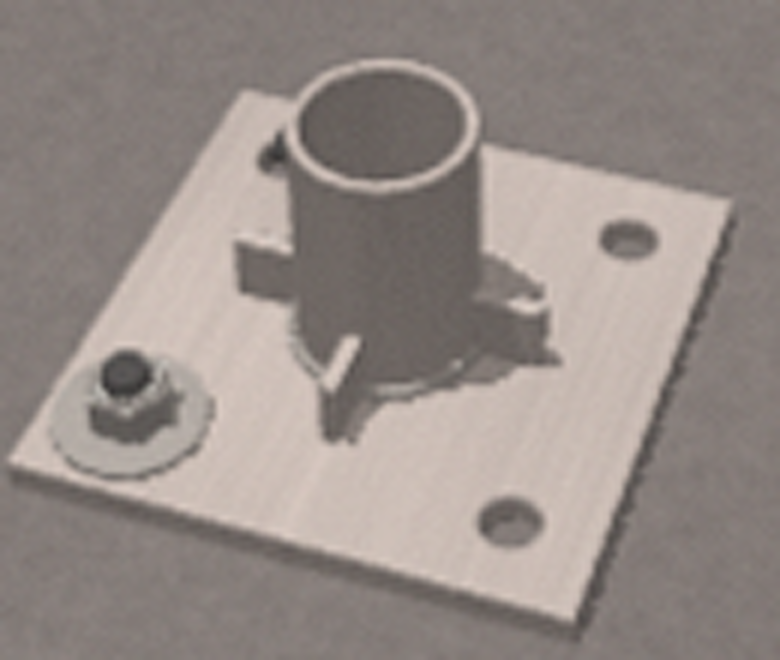

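The crops are clear: plate corners at tf (237,47), (573,257), (375,595), (38,380), and the washer and nut at (352,505). The large grip runs from (147,58) to (107,380) in ts. Next I'll work out the poses.

Run:
```python
from h import *
t=load('top0'); s=load('side0')
def un(x,y,k,u0,v0): return (x+.5)/k-.5+u0,(y+.5)/k-.5+v0
print('TOP')
C=[pz(t,*un(x,y,6,290,175),.010) for x,y in[(237,47),(573,257),(375,595),(38,380)]]
for i in range(4): print(C[i],np.linalg.norm(C[i]-C[(i+1)%4]),np.degrees(np.arctan2(*(C[(i+1)%4]-C[i])[[1,0]])))
print('ctr',np.mean(C,0))
for x,y in[(256,131),(487,274),(117,361)]: print('hole',pz(t,*un(x,y,6,290,175),.010))
print('washer',pz(t,*un(352,508,6,290,175),.013),'bolt',pz(t,*un(362,507,6,290,175),.0325))
print('washer tn',pz(t,*un(278,295,18,333,243),.013),'bolt',pz(t,*un(314,298,18,333,243),.0325))
print('SIDE')
C=[pz(s,*un(x,y,6,170,260),.010) for x,y in[(245,90),(735,203),(578,622),(10,462)]]
for i in range(4): print(C[i],np.linalg.norm(C[i]-C[(i+1)%4]),np.degrees(np.arctan2(*(C[(i+1)%4]-C[i])[[1,0]])))
print('ctr',np.mean(C,0))
for x,y in[(629,240),(510,522)]: print('hole',pz(s,*un(x,y,6,170,260),.010))
print('washer',pz(s,*un(300,362,15,172,305),.013),'bolt',pz(s,*un(285,260,15,172,305),.0325))
print('GRIP top at z=.180')
for x,y in[(147,58),(107,380)]: print(pz(t,*un(x,y,6,145,175),.18), px(t,*un(x,y,6,145,175)))
for x,y in[(65,100),(310,90)]: print('side',pz(s,*un(x,y,5,175,125),.168), px(s,*un(x,y,5,175,125)))
print('stand corners')
for x,y in[(78,150),(730,190),(720,348),(65,304)]: print(pz(t,*un(x,y,6,145,175),.045))
```

```text
TOP
[ 0.65901327 -0.1503085   0.01      ] 0.18077526109507983 -121.1460029179638
[ 0.56551257 -0.30502539  0.01      ] 0.1797930743000045 149.03849881382376
[ 0.41133764 -0.21252868  0.01      ] 0.17905034745325088 58.70630008660654
[ 0.50434089 -0.0595273   0.01      ] 0.1793453929291853 -30.409769527378586
ctr [ 0.53505109 -0.18184747  0.01      ]
hole [ 0.62021218 -0.15905496  0.01      ]
hole [ 0.55685353 -0.26520367  0.01      ]
hole [ 0.51366545 -0.09542943  0.01      ]
washer [ 0.44997092 -0.20158182  0.013     ] bolt [ 0.45143496 -0.20097286  0.0325    ]
washer tn [ 0.45084669 -0.20083178  0.013     ] bolt [ 0.45143787 -0.20112132  0.0325    ]
SIDE
[ 0.50449572 -0.05722247  0.01      ] 0.18036322258085574 -30.8519749914632
[ 0.65933666 -0.14971667  0.01      ] 0.1797725645026253 -120.54937391523607
[ 0.56796174 -0.30453527  0.01      ] 0.18097781647877786 149.08556486152338
[ 0.41269444 -0.21155658  0.01      ] 0.17957307945369624 59.25489879336455
ctr [ 0.53612214 -0.18075775  0.01      ]
hole [ 0.61994448 -0.15922476  0.01      ]
hole [ 0.55650792 -0.265668    0.01      ]
washer [ 0.45063057 -0.20328965  0.013     ] bolt [ 0.45003158 -0.2051735   0.0325    ]
GRIP top at z=.180
[0.62115432 0.25745387 0.18      ] [0.62111194 0.25739053 0.18032582]
[0.49762934 0.26695692 0.18      ] [0.49761746 0.26745435 0.17757081]
side [0.49619995 0.27420444 0.168     ] [0.49563649 0.26329334 0.17293557]
side [0.62203029 0.25853179 0.168     ] [0.62048814 0.24940778 0.17218714]
stand corners
[0.59717103 0.31205234 0.045     ]
[0.5860638  0.02458973 0.045     ]
[0.51648795 0.02776924 0.045     ]
[0.52953746 0.31440807 0.045     ]
```

```bash
cat > nutfit.py <<'E'
from h import *
s=load('side0'); t=load('top0')
def un(x,y,k,u0,v0): return (x+.5)/k-.5+u0,(y+.5)/k-.5+v0
k=24;u0,v0,u1,v1=180,314,204,336
def draw(c,a):
    im=cv2.resize(s['color'][v0:v1,u0:u1],None,fx=k,fy=k,interpolation=cv2.INTER_CUBIC)
    R=.012/np.cos(np.pi/6)
    for z in(.013,.026):
        P=[]
        for i in range(6):
            th=np.radians(a+30+60*i); u,v=proj(s,[c[0]+R*np.cos(th),c[1]+R*np.sin(th),z]); P.append([(u-u0+.5)*k-.5,(v-v0+.5)*k-.5])
        cv2.polylines(im,[np.int32(P)],True,(0,0,255) if z<.02 else (0,255,0),1)
        if z<.02:B=P
    for i in range(6): cv2.line(im,tuple(np.int32(B[i])),tuple(np.int32(P[i])),(255,0,0),1)
    cv2.putText(im,str(a),(5,25),0,.8,(0,0,0),2)
    return im
if __name__=='__main__':
    import sys
    c=[.4504,-.2035]
    W=[draw(c,a) for a in range(0,60,10)]
    W=[cv2.resize(w,(266,244)) for w in W]
    cv2.imwrite('pics/nf.png',np.vstack([np.hstack(W[:3]),np.hstack(W[3:])]))
E
python3 nutfit.py
```

```text
(no output)
```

View pics/nf.png

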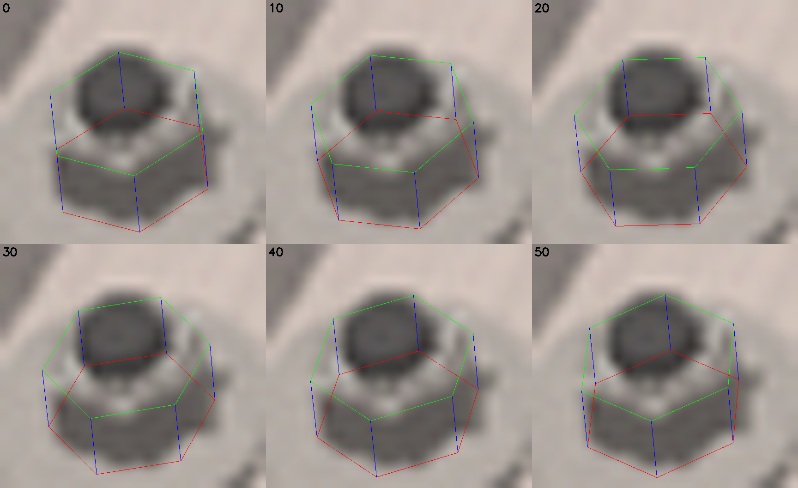

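Run:
```python
from h import *
# average several frames to reduce noise
fs=[];ft=[]
for i in range(6):
    fs.append(viewer.snapshot('side')['color'].astype(float)); ft.append(viewer.snapshot('top')['color'].astype(float))
S=np.mean(fs,0);T=np.mean(ft,0); np.savez('avg.npz',S=S,T=T)
def c(I,u0,v0,u1,v1,k):
    x=I[v0:v1,u0:u1]; x=np.clip((x-x.min())/(x.max()-x.min())*255,0,255).astype(np.uint8)
    return cv2.resize(x,None,fx=k,fy=k,interpolation=cv2.INTER_CUBIC)
cv2.imwrite('pics/a.png',np.hstack([c(S,180,312,204,336,16),c(T,338,248,360,270,16)[:384]] if 0 else [c(S,180,312,204,336,16),c(T,337,247,361,271,16)]))
```

```text
(no output)
```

View pics/a.png

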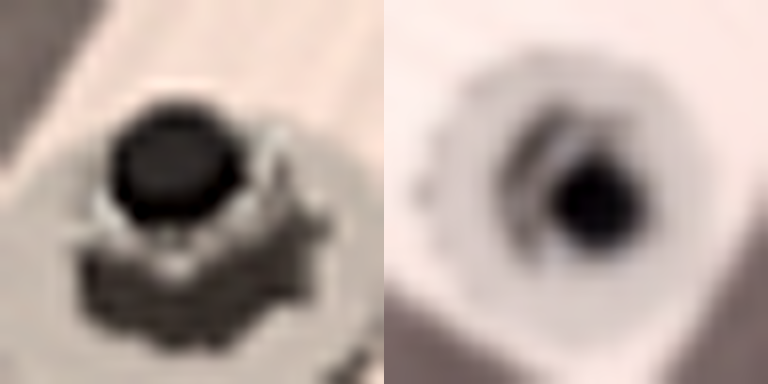

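```bash
cat > fit.py <<'E'
from h import *
from scipy.optimize import minimize
t=load('top0'); s=load('side0'); A=np.load('avg.npz')
def un(x,y,k,u0,v0): return (x+.5)/k-.5+u0,(y+.5)/k-.5+v0
# light
P=[]
for g,sh in[((147,58),(228,10)),]:
    a=pz(t,*un(*g,6,145,175),.18); b=pz(t,*un(*sh,6,145,175),0); P.append(b-a)
L=P[0]/np.linalg.norm(P[0]); print('light',L)
l=-L
def bodies(a,c):
    N=[];D=[]
    def add(n,d): N.append(n);D.append(d)
    for i in range(6):
        th=np.radians(a+60*i); add([np.cos(th),np.sin(th),0],.012)
    add([0,0,1],.015); 
    for i in range(36):
        th=np.radians(10*i); al=np.arctan2(1.86,2.0) # slope from (12,15) to (13.86,13)
        n=np.array([np.cos(th)*2,np.sin(th)*2,1.86])/np.hypot(2,1.86); add(n,n@np.array([.012*np.cos(th),.012*np.sin(th),.015]))
    nut=(np.array(N),np.array(D)); N=[];D=[]
    for i in range(24):
        th=np.radians(15*i); add([np.cos(th),np.sin(th),0],.008)
    add([0,0,1],.0195)
    return nut,(np.array(N),np.array(D))
def hit(B,O,d): # O (n,3), d (n,3)
    N,D=B; nd=d@N.T; no=D-O@N.T
    tt=no/np.where(abs(nd)<1e-9,1e-9,nd)
    tin=np.where(nd<0,tt,-1e9); i=tin.argmax(1); ti=tin.max(1); to=np.where(nd>0,tt,1e9).min(1)
    return np.where((ti<to)&(to>0),ti,np.inf),N[i]
K=4
def feats(cam,win,a,c):
    u0,v0,u1,v1=win
    uu=(np.arange((u1-u0)*K)+.5)/K-.5+u0; vv=(np.arange((v1-v0)*K)+.5)/K-.5+v0
    U,V=np.meshgrid(uu,vv); d=np.stack([(U-cam['cx'])/cam['fx'],-(V-cam['cy'])/cam['fy'],-np.ones_like(U)],-1).reshape(-1,3)@cam['T'][:3,:3].T
    O=np.tile(cam['T'][:3,3]-np.array([c[0],c[1],.013]),(len(d),1))
    nut,bolt=bodies(a,c)
    tn,nn=hit(nut,O,d); tb,nb=hit(bolt,O,d); tp=-O[:,2]/d[:,2]
    w=np.minimum(np.minimum(tn,tb),tp); X=O+d*w[:,None]
    isb=(tb<=w); isn=(tn<=w)&~isb; isp=~isb&~isn
    nrm=np.where(isb[:,None],nb,np.where(isn[:,None],nn,np.array([0,0,1.])))
    X2=X+nrm*1e-5; ld=np.tile(l,(len(d),1))
    def sh(B):
        N,D=B; ti,_=hit(B,X2,ld); return np.isfinite(ti)&(ti>0)
    vis=~(sh(nut)|sh(bolt)); lam=np.clip(nrm@l,0,None)*vis
    r=np.hypot(X[:,0],X[:,1]); wa=isp&(r<.025); pl=isp&~wa
    F=[isb,isb*lam,isn,isn*lam,isn*(nrm[:,2]),wa,wa*lam,pl]
    out=[]
    h=(v1-v0)*K;wd=(u1-u0)*K
    for f in F:
        f=f.astype(float).reshape(h,wd); f=cv2.GaussianBlur(f,(0,0),SIG*K); f=cv2.resize(f,(u1-u0,v1-v0),interpolation=cv2.INTER_AREA); out.append(f.ravel())
    return np.stack(out,1)
SIG=.6
WS=(183,315,202,335); WT=(341,250,358,267)
def cost(a,c,cam,win,I):
    u0,v0,u1,v1=win; F=feats(cam,win,a,c); y=I[v0:v1,u0:u1].mean(2).ravel()
    x,*_=np.linalg.lstsq(F,y,rcond=None); return ((F@x-y)**2).mean()**.5,(F@x).reshape(v1-v0,u1-u0)
if __name__=='__main__':
    best=[]
    for name,cam,win,I,c0 in(('side',s,WS,A['S'],[.4502,-.2040]),('top',t,WT,A['T'],[.4512,-.2015])):
        c=np.array(c0);R=[]
        for a in range(0,60,5):
            r=minimize(lambda p:cost(a,p/1000,cam,win,I)[0],c*1000,method='Nelder-Mead',options=dict(maxiter=40,initial_simplex=c*1000+np.array([[0,0],[1.5,0],[0,1.5]])))
            R.append((r.fun,a,r.x.round(1))); print(name,a,round(r.fun,2),r.x.round(1),flush=True)
E
python3 fit.py
```

```text
light [ 0.25113352 -0.006909   -0.9679278 ]
side 0 12.67 [ 449.9 -202.5]
side 5 12.7 [ 449.9 -202.7]
side 10 13.1 [ 450.  -202.8]
side 15 13.68 [ 450.1 -203.1]
side 20 14.08 [ 450.2 -202.8]
side 25 14.39 [ 450.4 -202.9]
side 30 14.43 [ 450.3 -203.1]
side 35 14.17 [ 450.3 -202.8]
side 40 13.65 [ 450.3 -202.8]
side 45 13.03 [ 450.4 -202.8]
side 50 12.49 [ 450.2 -202.6]
side 55 12.43 [ 450.1 -202.5]
top 0 6.23 [ 450.6 -201.3]
top 5 6.47 [ 450.9 -201.2]
top 10 6.75 [ 451.1 -201. ]
top 15 6.73 [ 450.8 -201.2]
top 20 6.76 [ 450.7 -201.3]
top 25 6.7 [ 450.9 -201.2]
top 30 6.5 [ 450.7 -201.1]
top 35 6.36 [ 450.8 -201.3]
top 40 6.14 [ 450.8 -201.3]
top 45 5.97 [ 450.9 -201.2]
top 50 6.0 [ 450.8 -201.2]
top 55 6.07 [ 450.4 -201.5]
```

```bash
cat > fit2.py <<'E'
import fit
from fit import *
def f(p,a):
    l=np.array([p[4],p[5],1.]); fit.l=l/np.linalg.norm(l); fit.SIG=.6
    return cost(a,p[:2]/1000,s,WS,A['S'])[0]/12+cost(a,p[2:4]/1000,t,WT,A['T'])[0]/6
p0=np.array([450.1,-202.5,450.8,-201.3,-.26,0.01])
for a in (36,42,46,49,52,55,58,62,68):
    bst=None
    for ly in(-.1,.2):
        q=p0.copy();q[5]=ly
        sx=np.vstack([q]+[q+np.eye(6)[i]*[1,1,1,1,.25,.25] for i in range(6)])
        r=minimize(f,q,args=(a,),method='Nelder-Mead',options=dict(maxiter=110,initial_simplex=sx))
        if bst is None or r.fun<bst.fun:bst=r
    print(a,round(bst.fun,3),bst.x.round(2),flush=True)
E
time python3 fit2.py
```

```text
light [ 0.25113352 -0.006909   -0.9679278 ]
36 2.211 [ 4.5041e+02 -2.0288e+02  4.5084e+02 -2.0124e+02 -2.5000e-01 -1.0000e-02]
42 2.122 [ 4.5025e+02 -2.0284e+02  4.5088e+02 -2.0121e+02 -2.3000e-01 -1.0000e-02]
46 2.051 [ 4.5021e+02 -2.0276e+02  4.5075e+02 -2.0130e+02 -2.5000e-01 -1.0000e-02]
49 2.032 [ 4.5026e+02 -2.0275e+02  4.5077e+02 -2.0129e+02 -2.3000e-01 -0.0000e+00]
52 2.018 [ 4.5010e+02 -2.0260e+02  4.5083e+02 -2.0139e+02 -2.2000e-01 -2.0000e-02]
55 2.035 [ 4.5012e+02 -2.0253e+02  4.5083e+02 -2.0137e+02 -2.3000e-01 -3.0000e-02]
58 2.058 [ 4.4997e+02 -2.0281e+02  4.5078e+02 -2.0139e+02 -2.1000e-01 -8.0000e-02]
62 2.084 [ 4.4988e+02 -2.0272e+02  4.5081e+02 -2.0138e+02 -2.6000e-01 -4.0000e-02]
68 2.165 [ 4.4997e+02 -2.0274e+02  4.5083e+02 -2.0120e+02 -3.0000e-01  3.0000e-02]
real	6m30.097s
user	10m9.356s
sys	2m16.213s
```

The nut fit agrees between the two views. The nut's x axis is at about 52° (±4°, mod 60) and its centre is at about (0.4504, -0.2022). The large grip is centred at about (0.5593, 0.263), yaw about -5.5°. I'll write a helper that turns world targets into move deltas.

```bash
cat > d.py <<'E'
import sys; from h import *
from scipy.spatial.transform import Rotation as R
def state():
    o=robot.get_obs(); q=o['eef_rot']; r=R.from_quat([q[1],q[2],q[3],q[0]]); return o,r
def delta(x,y,z,yaw):
    o,r=state(); c,s_=np.cos(np.radians(yaw)),np.sin(np.radians(yaw))
    tgt=R.from_matrix(np.array([[c,s_,0],[s_,-c,0],[0,0,-1]]))
    print('shift',(r.inv().apply(np.array([x,y,z])-o['tool_pos'])).round(4),'rot',(r.inv()*tgt).as_rotvec().round(4))
def st():
    o,r=state(); X=r.as_matrix(); print('t',round(o['clock'],2),'pos',o['tool_pos'].round(4),'yaw',np.degrees(np.arctan2(X[1,0],X[0,0])).round(2),'z',X[:,2].round(4),'F',o['force'].round(2),'M',o['wrist_torque'].round(2),'w',round(o['width'],4))
if __name__=='__main__':
    st()
    a=list(map(float,sys.argv[1:]))
    for i in range(0,len(a),4): delta(*a[i:i+4])
E
python3 d.py .5 -.2 .28 0 .5593 .263 .26 -5.5
```

```text
t 0.7 pos [ 0.1648 -0.6029  0.2313] yaw 15.28 z [-1.e-04  0.e+00 -1.e+00] F [-0.06  0.43  1.1 ] M [-0.01  0.03 -0.06] w 0.0854
shift [ 0.4296 -0.3003 -0.0487] rot [-0.      0.      0.2668]
shift [ 0.6088 -0.7312 -0.0287] rot [-0.000e+00  1.000e-04  3.628e-01]
```

Request:
step_arm:
  steps:
    - [[0.03,-0.02,-0.04,0,0,0.05,0],[0.07,-0.05,-0.049,0,0,0.1,0],[0.12,-0.085,-0.049,0,0,0.15,0],[0.17,-0.12,-0.049,0,0,0.2,0],[0.22,-0.155,-0.049,0,0,0.25,0],[0.27,-0.19,-0.049,0,0,0.267,0],[0.32,-0.225,-0.049,0,0,0.267,0],[0.37,-0.26,-0.049,0,0,0.267,0]]

```text
clock: 1.7
tool_pos: [0.4542, -0.2529, 0.2806]
eef_rot: [0.0, 1.0, -0.0, 0.0]
force: [1.0, -0.7, 0.9]
width: 0.0856
```

```bash
python3 d.py .5593 .263 .26 -5.5
```

```text
t 1.7 pos [ 0.4542 -0.2529  0.2806] yaw -0.02 z [ 5.e-04 -4.e-04 -1.e+00] F [ 1.04 -0.7   0.91] M [-0.05 -0.04 -0.  ] w 0.0856
shift [ 0.1049 -0.5159  0.0205] rot [ 0.0004 -0.0005  0.0956]
```

Request:
step_arm:
  steps:
    - [[0.015,-0.06,0,0,0,0.03,0],[0.03,-0.12,0,0,0,0.06,0],[0.045,-0.18,0,0,0,0.0956,0],[0.06,-0.24,0,0,0,0.0956,0],[0.07,-0.3,0,0,0,0.0956,0],[0.08,-0.36,0,0,0,0.0956,0],[0.09,-0.42,0,0,0,0.0956,0],[0.1,-0.475,0,0,0,0.0956,0]]

```text
clock: 2.7
tool_pos: [0.5533, 0.2225, 0.2805]
eef_rot: [-0.0, 0.999, -0.048, 0.0]
force: [0.5, -0.5, 0.4]
width: 0.0852
```

Request:
step_arm:
  steps:
    - [[0.005,-0.04,0.02,0,0,0,0],[0.005,-0.04,0.02,0,0,0,0]]

```text
clock: 2.95
tool_pos: [0.5609, 0.2627, 0.2585]
eef_rot: [-0.0, 0.999, -0.046, -0.001]
force: [0.8, -0.6, 0.8]
width: 0.0855
```

```bash
python3 - <<'E'
from h import *
t=snap('top','top1'); s=snap('side','side1')
crop(t,130,150,290,270,'t1',5); crop(s,150,80,290,200,'s1',5)
E
python3 d.py .5593 .263 .158 -5.5
```

```text
t 3.05 pos [0.562  0.2596 0.2601] yaw -5.48 z [-6.e-04 -3.e-04 -1.e+00] F [-1.15 -0.93  0.08] M [-0.02 -0.01  0.01] w 0.0855
shift [-0.0029 -0.0032  0.1021] rot [0.0003 0.0006 0.0004]
```

View pics/t1.png

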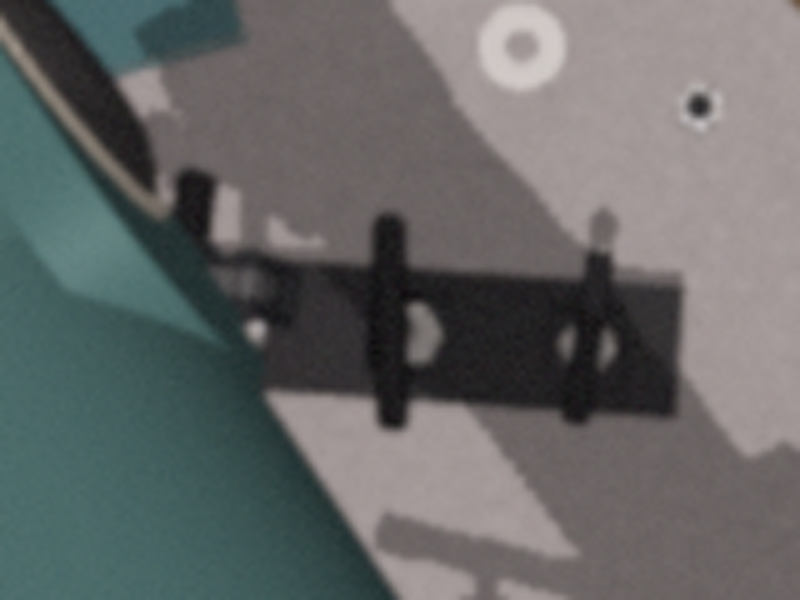

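View pics/s1.png

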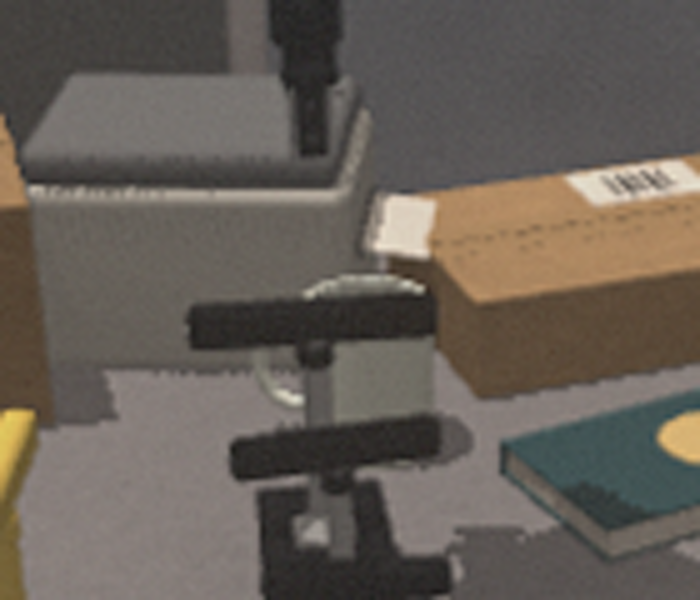

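The side view shows the fingers (near 314,150 in s1) centred over the large grip (190–436, centre 313). I'll descend, straddling it.

Request:
step_arm:
  steps:
    - [[-0.002,-0.001,0.03,0,0,0,0],[-0.002,-0.001,0.06,0,0,0,0],[-0.002,-0.001,0.085,0,0,0,0],[-0.002,-0.001,0.101,0,0,0,0],[-0.002,-0.001,0.101,0,0,0,0],[-0.002,-0.001,0.101,0,0,0,0]]

```text
clock: 3.8
tool_pos: [0.5606, 0.261, 0.1604]
eef_rot: [-0.0, 0.999, -0.048, 0.001]
force: [0.2, -0.1, 0.3]
width: 0.0856
```

```bash
python3 - <<'E'
from h import *
s=snap('side','side2')
crop(s,170,100,270,180,'s2',7)
E
python3 d.py .5593 .263 .158 -5.5
```

```text
t 3.85 pos [0.5607 0.2611 0.1605] yaw -5.51 z [ 1.4e-03  6.0e-04 -1.0e+00] F [0.53 0.9  0.41] M [ 0.07 -0.02  0.01] w 0.0852
shift [-0.0016 -0.0018  0.0025] rot [-0.0008 -0.0014 -0.0001]
```

View pics/s2.png

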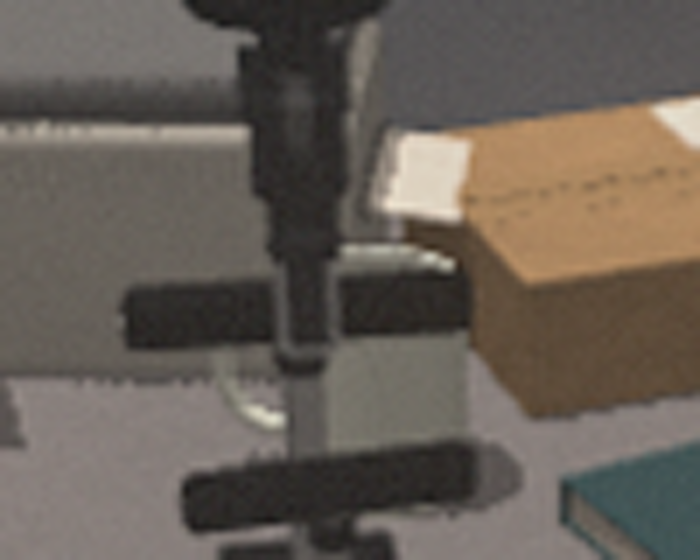

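The side view shows the near finger (305,300 in s2) in front of the bar, centred over the shaft. I'll close there.

Request:
step_arm:
  steps:
    - [[-0.001,-0.001,0.002,0,0,0,120],[-0.001,-0.001,0.002,0,0,0,255],[-0.001,-0.001,0.002,0,0,0,255],[-0.001,-0.001,0.002,0,0,0,255],[-0.001,-0.001,0.002,0,0,0,255],[-0.001,-0.001,0.002,0,0,0,255],[-0.001,-0.001,0.002,0,0,0,255],[-0.001,-0.001,0.002,0,0,0,255]]
  newtons: 100

```text
clock: 4.85
tool_pos: [0.5594, 0.2624, 0.1576]
eef_rot: [-0.0, 0.999, -0.048, 0.0]
force: [-0.2, 2.4, 5.5]
width: 0.0159
```

```bash
python3 - <<'E'
from h import *
s=snap('side','side3')
crop(s,170,100,270,180,'s3',7)
E
python3 d.py .5593 .263 .158 -5.5;python3 d.py .5593 .263 .158 -5.5
```

```text
t 4.9 pos [0.5594 0.2623 0.1576] yaw -5.49 z [ 5.e-04  5.e-04 -1.e+00] F [0.48 1.34 5.43] M [ 0.63 -0.09  0.03] w 0.0158
shift [-0.0002 -0.0006 -0.0004] rot [-0.0006 -0.0004  0.0003]
t 4.9 pos [0.5594 0.2623 0.1576] yaw -5.49 z [ 5.e-04  5.e-04 -1.e+00] F [0.48 1.34 5.43] M [ 0.63 -0.09  0.03] w 0.0158
shift [-0.0002 -0.0006 -0.0004] rot [-0.0006 -0.0004  0.0003]
```

View pics/s3.png

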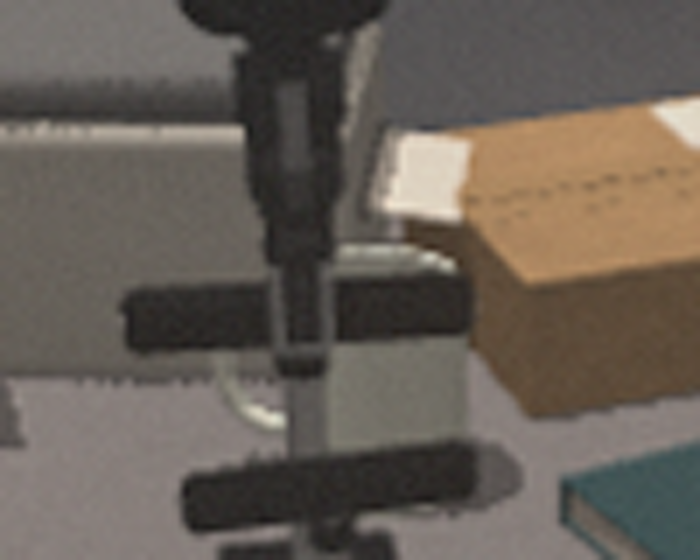

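Gripped (width 15.8 mm on the soft pads). The bar's top height of 0.18 m and its ~126 mm length match the large wrench. I'll lift straight up.

Request:
step_arm:
  steps:
    - [[0,0,-0.012,0,0,0,255],[0,0,-0.035,0,0,0,255],[0,0,-0.06,0,0,0,255],[0,0,-0.09,0,0,0,255],[0,0,-0.12,0,0,0,255],[0,0,-0.15,0,0,0,255],[0,0,-0.18,0,0,0,255],[0,0,-0.2,0,0,0,255]]

```text
clock: 5.9
tool_pos: [0.559, 0.2616, 0.3589]
eef_rot: [0.0, 0.999, -0.048, 0.0]
force: [-0.5, -0.6, -4.4]
width: 0.0157
```

```bash
python3 - <<'E'
from h import *
s=snap('side','side4')
crop(s,150,10,290,200,'s4',4)
E
python3 d.py .4504 -.2022 .36 -8
```

```text
t 5.95 pos [0.5595 0.262  0.3612] yaw -5.5 z [ 2.6e-03  8.0e-04 -1.0e+00] F [-0.48  0.6   0.12] M [ 0.   -0.07  0.02] w 0.0158
shift [-0.0641  0.4726  0.0006] rot [-0.0011 -0.0025  0.0436]
```

View pics/s4.png

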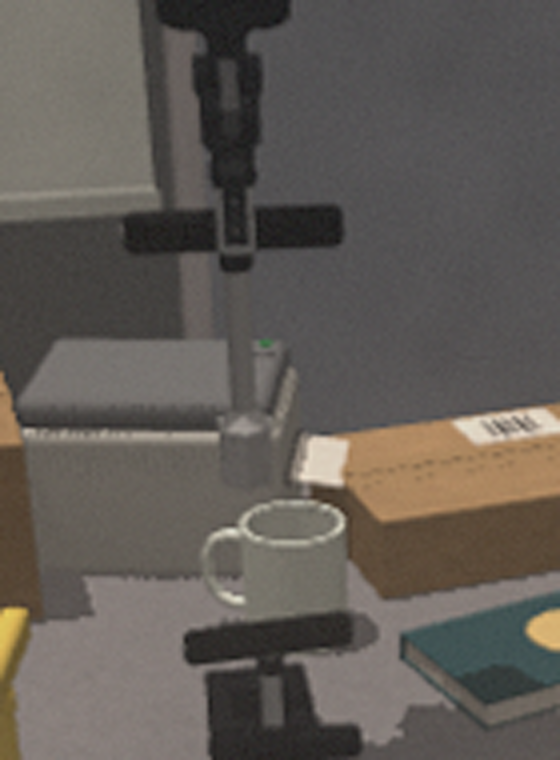

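The wrench is out of the stand with its socket at (245,450) in s4, hanging nearly upright. Now I'll carry it over to the foot.

Request:
step_arm:
  steps:
    - [[-0.004,0.03,0,0,0,0.01,255],[-0.01,0.075,0,0,0,0.02,255],[-0.017,0.125,0,0,0,0.03,255],[-0.024,0.175,0,0,0,0.04,255],[-0.031,0.225,0,0,0,0.044,255],[-0.038,0.275,0,0,0,0.044,255],[-0.045,0.325,0,0,0,0.044,255],[-0.052,0.375,0,0,0,0.044,255]]

```text
clock: 6.95
tool_pos: [0.4704, -0.1079, 0.357]
eef_rot: [0.0, 0.998, -0.07, -0.0]
force: [0.9, -0.4, -2.0]
width: 0.0163
```

Request:
step_arm:
  steps:
    - [[-0.006,0.045,0,0,0,0,255],[-0.01,0.075,0,0,0,0,255],[-0.013,0.097,0,0,0,0,255],[-0.013,0.097,0,0,0,0,255],[-0.013,0.097,0,0,0,0,255]]

```text
clock: 7.58
tool_pos: [0.4451, -0.1999, 0.357]
eef_rot: [-0.0, 0.998, -0.07, -0.0]
force: [0.0, 1.2, -3.3]
width: 0.0159
```

```bash
python3 d.py .4504 -.2022 .22 -8
```

```text
t 7.58 pos [ 0.4451 -0.1999  0.357 ] yaw -7.99 z [-7.e-04  4.e-04 -1.e+00] F [ 0.    1.16 -3.34] M [-0.01 -0.04  0.02] w 0.0159
shift [0.0057 0.0016 0.137 ] rot [-0.0003  0.0007  0.0002]
```

Request:
step_arm:
  steps:
    - [[0.003,0.001,0.03,0,0,0,255],[0.006,0.0015,0.07,0,0,0,255],[0.006,0.0015,0.11,0,0,0,255],[0.006,0.0015,0.142,0,0,0,255],[0.006,0.0015,0.142,0,0,0,255],[0.006,0.0015,0.142,0,0,0,255]]

```text
clock: 8.32
tool_pos: [0.4516, -0.2026, 0.2166]
eef_rot: [0.0, 0.998, -0.07, 0.001]
force: [-0.2, 0.9, -2.6]
width: 0.016
```

```bash
python3 - <<'E'
from h import *
s=snap('side','side5');t=snap('top','top5')
crop(s,150,200,250,350,'s5',5);crop(t,290,190,390,280,'t5',6)
E
python3 d.py .4504 -.2022 .1626 -8
```

```text
t 8.43 pos [ 0.4517 -0.2029  0.2168] yaw -8.0 z [ 2.e-03 -9.e-04 -1.e+00] F [ 0.48  0.35 -1.98] M [-0.02  0.03 -0.04] w 0.0158
shift [-0.0015 -0.0005  0.0542] rot [ 0.0006 -0.0021  0.    ]
```

View pics/s5.png

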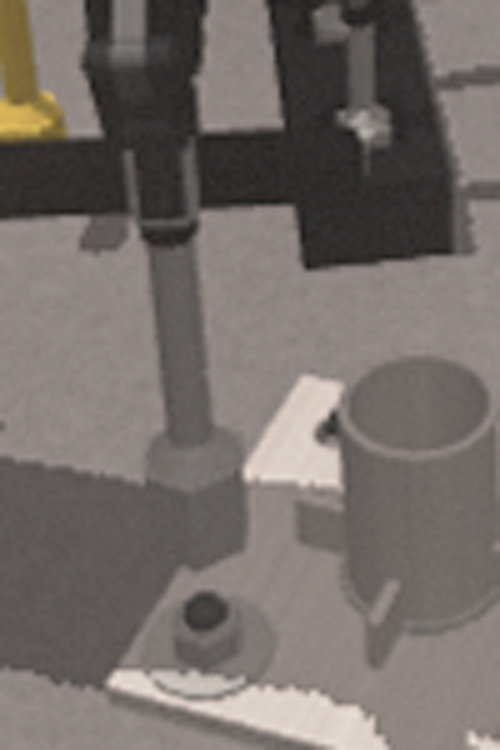

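View pics/t5.png

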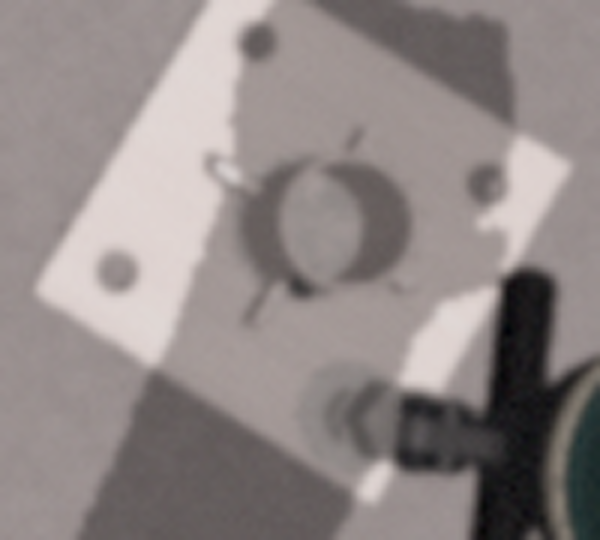

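```bash
cat > ov.py <<'E'
from h import *
from d import state
import sys
def hexp(cam,c,z,a,AF):
    R=AF/2/np.cos(np.pi/6); return np.array([proj(cam,[c[0]+R*np.cos(np.radians(a+30+60*i)),c[1]+R*np.sin(np.radians(a+30+60*i)),z]) for i in range(6)])
def poly(im,P,win,k,col):
    Q=(P-np.array(win[:2])+.5)*k-.5; cv2.polylines(im,[np.int32(np.round(Q))],True,col,1,cv2.LINE_AA)
E
python3 - <<'E'
from ov import *
s=load('side5'); fs=[s['color'].astype(float)]
for i in range(3): fs.append(viewer.snapshot('side')['color'].astype(float))
S=np.mean(fs,0); np.save('avg5.npy',S)
o,_=state(); p=o['tool_pos']; print(p)
win=(174,282,206,342);k=10
im=S[win[1]:win[3],win[0]:win[2]]; im=np.clip((im-40)*1.7,0,255).astype(np.uint8); im=cv2.resize(im,None,fx=k,fy=k,interpolation=cv2.INTER_CUBIC)
a=im.copy()
poly(a,hexp(s,p,p[2]-.1496,-8,.033),win,k,(0,0,255)); poly(a,hexp(s,p,p[2]-.1496+.038,-8,.033),win,k,(0,0,255))
for n in(.013,.026): poly(a,hexp(s,(.4503,-.2025),n,-8,.024),win,k,(0,255,0))
cv2.imwrite('pics/o5.png',np.hstack([im,a]))
E
```

```text
[ 0.45128605 -0.20291668  0.21613681]
```

View pics/o5.png

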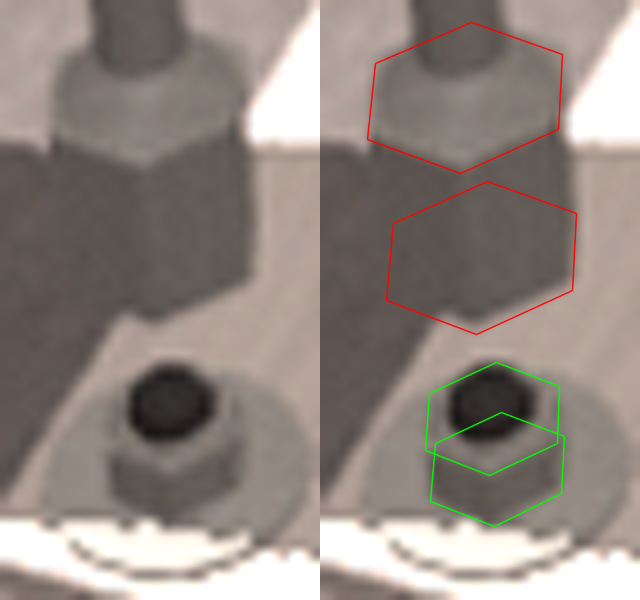

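```bash
cat > fit5.py <<'E'
import fit
from fit import *
S=np.load('avg5.npy')
def feats5(cam,win,a,c):
    u0,v0,u1,v1=win
    uu=(np.arange((u1-u0)*K)+.5)/K-.5+u0; vv=(np.arange((v1-v0)*K)+.5)/K-.5+v0
    U,V=np.meshgrid(uu,vv); d=np.stack([(U-cam['cx'])/cam['fx'],-(V-cam['cy'])/cam['fy'],-np.ones_like(U)],-1).reshape(-1,3)@cam['T'][:3,:3].T
    O=np.tile(cam['T'][:3,3]-np.array([c[0],c[1],.013]),(len(d),1))
    nut,bolt=bodies(a,c)
    tn,nn=hit(nut,O,d); tb,nb=hit(bolt,O,d); tp=-O[:,2]/d[:,2]
    w=np.minimum(np.minimum(tn,tb),tp); X=O+d*w[:,None]
    isb=(tb<=w); isn=(tn<=w)&~isb; isp=~isb&~isn
    r=np.hypot(X[:,0],X[:,1]); wa=isp&(r<.025); pl=isp&~wa
    side=isn&(abs(nn[:,2])<.1)
    F=[isb,isb*nb[:,2],isn&~side,isn*~side*nn[:,0],isn*~side*nn[:,1],side,side*nn[:,0],side*nn[:,1],wa,pl]
    h=(v1-v0)*K;wd=(u1-u0)*K
    return np.stack([cv2.resize(cv2.GaussianBlur(f.astype(float).reshape(h,wd),(0,0),.6*K),(u1-u0,v1-v0),interpolation=cv2.INTER_AREA).ravel() for f in F],1)
def c5(a,c,win,I):
    u0,v0,u1,v1=win;F=feats5(s,win,a,c);y=I[v0:v1,u0:u1].mean(2).ravel();x,*_=np.linalg.lstsq(F,y,rcond=None);return((F@x-y)**2).mean()**.5
W=(181,317,203,333)
if __name__=='__main__':
  c=np.array([450.2,-202.6])
  for a in list(range(30,90,4)):
    r=minimize(lambda p:c5(a,p/1000,W,S),c,method='Nelder-Mead',options=dict(maxiter=40,initial_simplex=c+np.array([[0,0],[1.5,0],[0,1.5]])))
    print(a,round(r.fun,3),r.x.round(2))
E
python3 fit5.py
python3 - <<'E'
from h import *
s=load('side5');t=load('top5')
crop(s,120,205,225,265,'s5b',7);crop(t,355,225,400,290,'t5b',9)
E
```

```text
light [ 0.25113352 -0.006909   -0.9679278 ]
30 7.185 [ 450.03 -203.64]
34 7.165 [ 449.97 -203.49]
38 7.148 [ 449.95 -203.5 ]
42 7.106 [ 450.   -203.54]
46 7.064 [ 450.04 -203.27]
50 6.987 [ 450.06 -203.4 ]
54 6.938 [ 450.09 -203.22]
58 6.974 [ 449.91 -203.41]
62 6.934 [ 450.   -203.32]
66 6.926 [ 449.92 -203.52]
70 6.986 [ 449.91 -203.52]
74 7.069 [ 449.79 -203.57]
78 7.089 [ 449.94 -203.5 ]
82 7.158 [ 449.99 -203.55]
86 7.179 [ 449.95 -203.47]
```

View pics/s5b.png

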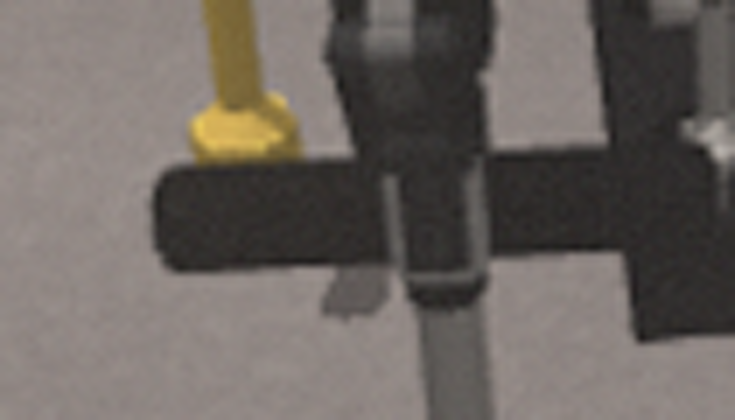

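View pics/t5b.png

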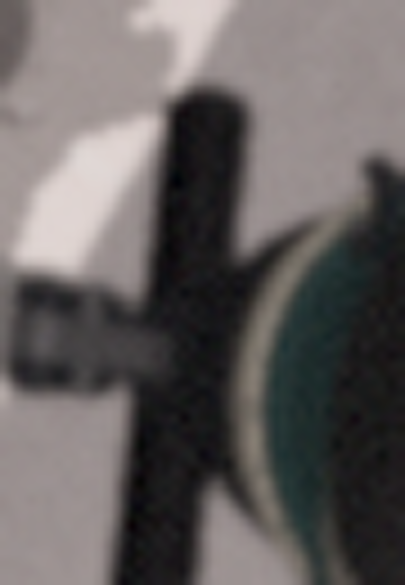

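```bash
python3 - <<'E'
from h import *
s=load('side5');t=load('top5')
def un(x,y,k,u0,v0): return (x+.5)/k-.5+u0,(y+.5)/k-.5+v0
def ang(a,b): d=b-a; return np.degrees(np.arctan2(d[1],d[0]))
for z in(.2145,.2385): print('top',z,ang(pz(t,*un(112,580,9,355,225),z),pz(t,*un(172,110,9,355,225),z)))
print('side',ang(pz(s,*un(180,270,7,120,205),.2145),pz(s,*un(620,248,7,120,205),.2145)), ang(pz(s,*un(180,168,7,120,205),.2385),pz(s,*un(600,148,7,120,205),.2385)))
for h in(.0,.005): pass
E
sed -i 's/^W=.*/W=(181,317,203,331)/; s/range(30,90,4)/range(32,92,4)/' fit5.py; python3 fit5.py
```

```text
top 0.2145 -8.128560797822646
top 0.2385 -8.128560797822647
side -7.521511272763517 -7.576889613135811
light [ 0.25113352 -0.006909   -0.9679278 ]
32 7.452 [ 449.99 -203.55]
36 7.408 [ 450.03 -203.66]
40 7.331 [ 450.   -203.57]
44 7.227 [ 450.   -203.64]
48 7.122 [ 449.93 -203.52]
52 7.058 [ 449.95 -203.5 ]
56 7.081 [ 449.92 -203.52]
60 7.206 [ 449.92 -203.51]
64 7.208 [ 449.92 -203.52]
68 7.283 [ 449.93 -203.53]
72 7.353 [ 449.95 -203.47]
76 7.388 [ 449.94 -203.5 ]
80 7.441 [ 449.96 -203.47]
84 7.472 [ 450.01 -203.65]
88 7.466 [ 449.96 -203.5 ]
```

Bar yaw comes out at -8.1° from the top view and -7.5° from the side. The re-fitted nut angle is about 53°, i.e. -7°, so they are already aligned within the play. I'll go down to just above the bolt end and check the centring.

Request:
step_arm:
  steps:
    - [[0,0,0.015,0,0,0,255],[0,0,0.028,0,0,0,255],[0,0,0.028,0,0,0,255],[0,0,0.028,0,0,0,255]]

```text
clock: 9.07
tool_pos: [0.451, -0.2028, 0.1872]
eef_rot: [-0.0, 0.998, -0.07, -0.0]
force: [1.1, -0.1, -2.9]
width: 0.0163
```

Run:
```python
from ov import *
o,_=state(); p=o['tool_pos']; print(p,o['force'])
s=snap('side','side6');t=snap('top','top6')
def avg(n,f):
    return np.mean([f['color'].astype(float)]+[viewer.snapshot(n)['color'].astype(float) for i in range(2)],0)
out=[]
for cam,n,win in((s,'side',(172,290,208,342)),(t,'top',(334,238,370,290))):
    S=avg(n,cam);k=10
    im=S[win[1]:win[3],win[0]:win[2]]; im=np.clip((im-30)*1.6,0,255).astype(np.uint8); im=cv2.resize(im,None,fx=k,fy=k,interpolation=cv2.INTER_CUBIC)
    a=im.copy()
    for z in(.0,.030): poly(a,hexp(cam,p,p[2]-.1496+z,-8,.033),win,k,(0,0,255))
    poly(a,hexp(cam,(.4503,-.2025),.013,-8,.024),win,k,(0,255,0))
    R=[]
    for i in range(40): R.append(proj(cam,[.4503+.025*np.cos(i*.157),-.2025+.025*np.sin(i*.157),.013]))
    poly(a,np.array(R),win,k,(0,255,0))
    cv2.imwrite(f'pics/o6{n}.png',np.hstack([im,a]))
print(state()[0]['tool_pos'])
```

```text
[ 0.45099426 -0.20278255  0.1872323 ] [ 1.07139625 -0.09336632 -2.90658463]
[ 0.45103725 -0.20283109  0.18747352]
```

View pics/o6side.png

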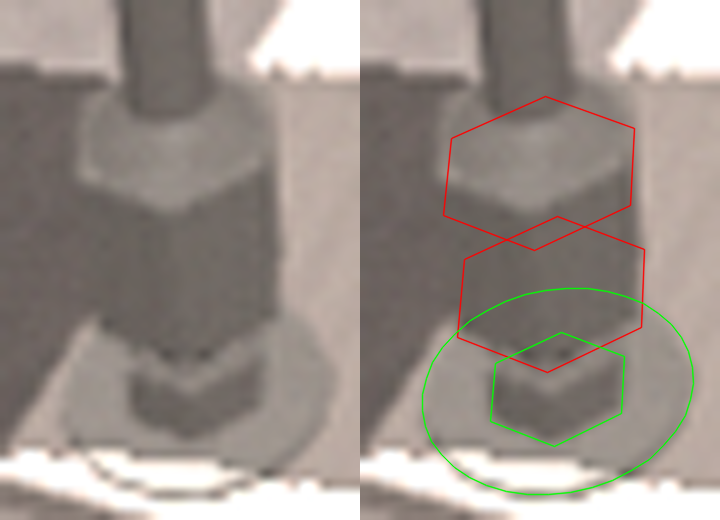

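View pics/o6top.png

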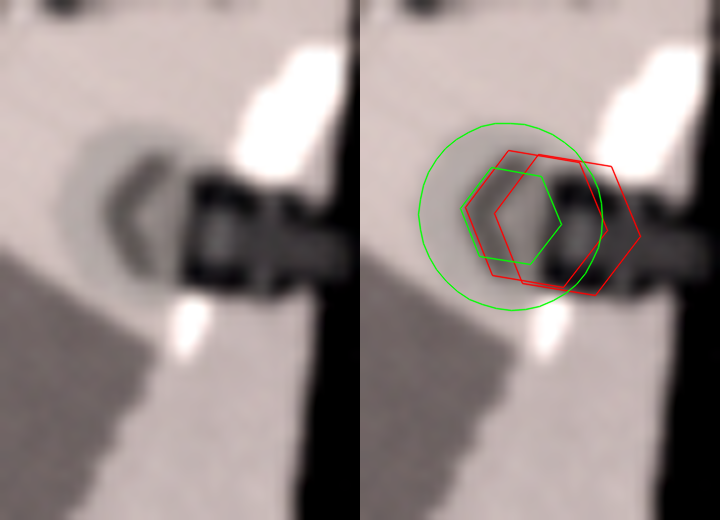

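The overlays show the socket sitting about 1 mm to the -x side of the nut, with y uncertain (perhaps +1 mm needed). The angles match. I'll shift +1 mm in x and y, then descend gently and watch the force.

```bash
python3 d.py .452 -.2018 .178 -8.5
```

```text
t 9.38 pos [ 0.451  -0.2028  0.1875] yaw -8.01 z [ 2.e-04 -1.e-04 -1.e+00] F [-0.01  0.8  -3.37] M [ 0.01 -0.01  0.06] w 0.0161
shift [ 0.0008 -0.0012  0.0095] rot [ 0.0001 -0.0003  0.0085]
```

Request:
step_arm:
  steps:
    - [[0.0008,-0.0012,0.002,0,0,0.008,255],[0.0008,-0.0012,0.005,0,0,0.008,255],[0.0008,-0.0012,0.008,0,0,0.008,255],[0.0008,-0.0012,0.011,0,0,0.008,255],[0.0008,-0.0012,0.012,0,0,0.008,255],[0.0008,-0.0012,0.012,0,0,0.008,255]]

```text
clock: 10.12
tool_pos: [0.4519, -0.2019, 0.1754]
eef_rot: [0.0, 0.997, -0.074, 0.0]
force: [0.4, -1.8, -1.6]
width: 0.0159
```

```bash
python3 d.py
```

```text
t 10.12 pos [ 0.4519 -0.2019  0.1754] yaw -8.47 z [ 1.e-04 -2.e-04 -1.e+00] F [ 0.37 -1.82 -1.59] M [-0.62  0.13  0.04] w 0.0159
```

A slight -y contact force has appeared (Fy ≈ -1.8 N plus a moment), so I'm a touch too far to +y. I'll back off 0.7 mm and continue.

Request:
step_arm:
  steps:
    - [[0,0.0007,0,0,0,0,255],[0,0.0007,0.001,0,0,0,255],[0,0.0007,0.002,0,0,0,255],[0,0.0007,0.003,0,0,0,255],[0,0.0007,0.003,0,0,0,255]]

```text
clock: 10.75
tool_pos: [0.4534, -0.2027, 0.1742]
eef_rot: [0.001, 0.997, -0.074, 0.002]
force: [-2.8, 2.6, 27.0]
width: 0.0157
```

```bash
python3 d.py
```

```text
t 10.75 pos [ 0.4534 -0.2027  0.1742] yaw -8.46 z [ 0.0035 -0.0013 -1.    ] F [-2.76  2.59 27.02] M [ 0.48  1.04 -0.03] w 0.0157
```

Hard contact: 27 N up at z = 0.1742, so it is standing on the nut's top. I'll ease off and look.

Request:
step_arm:
  steps:
    - [[0,0,-0.002,0,0,0,255],[0,0,-0.003,0,0,0,255],[0,0,-0.003,0,0,0,255]]

```text
clock: 11.12
tool_pos: [0.4519, -0.2024, 0.1753]
eef_rot: [-0.0, 0.997, -0.074, 0.0]
force: [-1.0, -0.3, 2.0]
width: 0.0161
```

```bash
python3 d.py
cat > look.py <<'E'
import sys
from ov import *
tag=sys.argv[1]; yaw=float(sys.argv[2])
o,_=state(); p=o['tool_pos']; print(p,o['force'])
s=snap('side','side'+tag);t=snap('top','top'+tag)
def avg(n,f):
    return np.mean([f['color'].astype(float)]+[viewer.snapshot(n)['color'].astype(float) for i in range(1)],0)
out=[]
for cam,n,win in((s,'side',(172,290,208,342)),(t,'top',(334,238,370,290))):
    S=avg(n,cam);k=10
    im=S[win[1]:win[3],win[0]:win[2]]; im=np.clip((im-30)*1.6,0,255).astype(np.uint8); im=cv2.resize(im,None,fx=k,fy=k,interpolation=cv2.INTER_CUBIC)
    a=im.copy()
    for z in(.0,.038): poly(a,hexp(cam,p,p[2]-.1496+z,yaw,.033),win,k,(0,0,255))
    poly(a,hexp(cam,(.4503,-.2025),.013,-8,.024),win,k,(0,255,0))
    cv2.imwrite(f'pics/o{tag}{n}.png',np.hstack([im,a]))
E
python3 look.py 7 -8.5
```

```text
t 11.12 pos [ 0.4519 -0.2024  0.1753] yaw -8.47 z [ 2.e-04  0.e+00 -1.e+00] F [-1.01 -0.31  2.03] M [-0.13  0.06 -0.01] w 0.0161
[ 0.45189253 -0.20239408  0.17530273] [-1.01243    -0.31328448  2.02868297]
```

View pics/o7side.png

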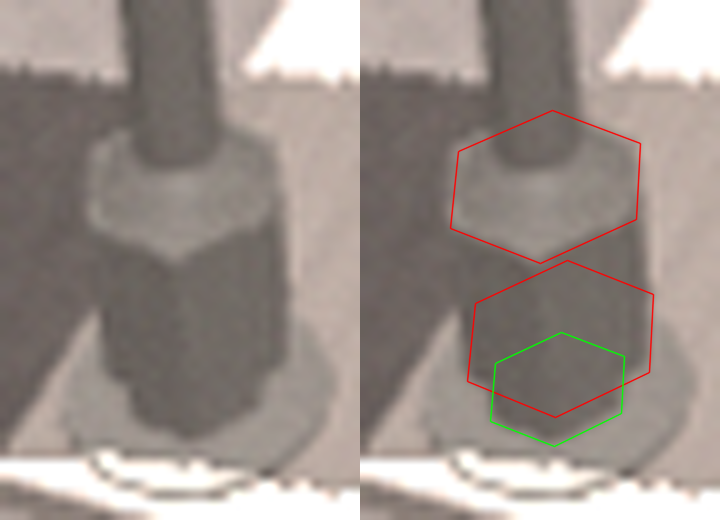

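View pics/o7top.png

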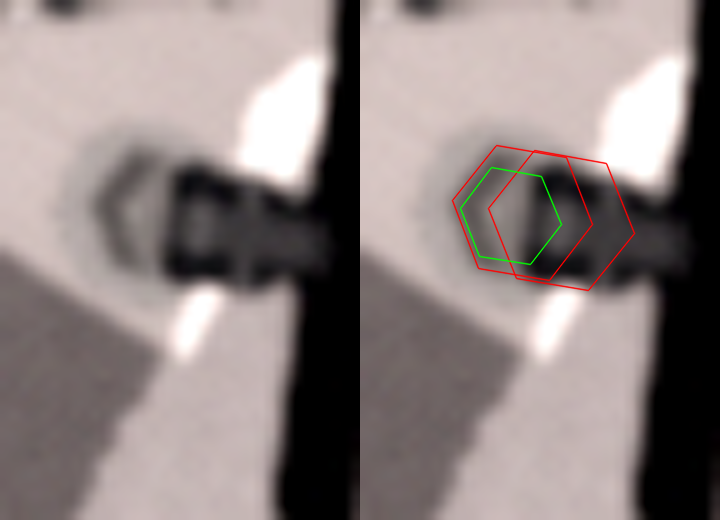

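The socket (102–288) sits centred over the nut (130–255) at chamfer height, so what remains is angular or sub-millimetre. I'll press lightly and sweep the yaw, watching for a drop.

Request:
step_arm:
  steps:
    - [[0,0,0.001,0,0,0.02,255],[0,0,0.001,0,0,0.04,255],[0,0,0.001,0,0,0.06,255],[0,0,0.001,0,0,0.08,255],[0,0,0.001,0,0,0.08,255]]

```text
clock: 11.95
tool_pos: [0.4523, -0.2027, 0.1748]
eef_rot: [0.0, 0.993, -0.114, 0.001]
force: [-0.8, -0.5, 9.6]
width: 0.0163
```

```bash
python3 d.py
```

```text
t 11.95 pos [ 0.4523 -0.2027  0.1748] yaw -13.09 z [ 1.1e-03 -6.0e-04 -1.0e+00] F [-0.78 -0.49  9.61] M [-0.27  0.4   0.04] w 0.0163
```

Request:
step_arm:
  steps:
    - [[-0.0006,0.0008,0,0,0,0,255],[-0.0006,0.0008,0.0005,0,0,-0.02,255],[-0.0006,0.0008,0.0005,0,0,-0.04,255],[-0.0006,0.0008,0.0005,0,0,-0.06,255],[-0.0006,0.0008,0.0005,0,0,-0.08,255]]

```text
clock: 12.58
tool_pos: [0.4518, -0.2029, 0.1746]
eef_rot: [0.0, 0.997, -0.074, 0.001]
force: [-0.7, 1.6, 12.5]
width: 0.0161
```

```bash
python3 d.py
```

```text
t 12.57 pos [ 0.4518 -0.2029  0.1746] yaw -8.44 z [ 1.6e-03 -2.0e-04 -1.0e+00] F [-0.72  1.62 12.47] M [0.67 0.3  0.01] w 0.0161
```

Request:
step_arm:
  steps:
    - [[-0.0008,-0.0003,0,0,0,0,255],[-0.0008,-0.0003,0,0,0,-0.02,255],[-0.0008,-0.0003,0,0,0,-0.04,255],[-0.0008,-0.0003,0,0,0,-0.06,255],[-0.0008,-0.0003,0,0,0,-0.08,255],[-0.0008,-0.0003,0,0,0,-0.1,255]]

```text
clock: 13.32
tool_pos: [0.4503, -0.2027, 0.1737]
eef_rot: [-0.0, 1.0, -0.023, -0.0]
force: [-0.2, -1.5, -4.9]
width: 0.0164
```

```bash
python3 d.py
```

```text
t 13.32 pos [ 0.4503 -0.2027  0.1737] yaw -2.66 z [-1.e-04  1.e-04 -1.e+00] F [-0.2  -1.49 -4.95] M [-0.49 -0.1  -0.05] w 0.0164
```

The contact force vanished at yaw -2.7°, so it has dropped in. I'll go on down in small steps.

Request:
step_arm:
  steps:
    - [[0,0,0.0015,0,0,0,255],[0,0,0.003,0,0,0,255],[0,0,0.003,0,0,0,255]]

```text
clock: 13.7
tool_pos: [0.4502, -0.2026, 0.1706]
eef_rot: [-0.0, 1.0, -0.024, -0.0]
force: [0.8, -1.7, -4.6]
width: 0.016
```

```bash
python3 d.py
```

```text
t 13.7 pos [ 0.4502 -0.2026  0.1706] yaw -2.75 z [-2.e-04  1.e-04 -1.e+00] F [ 0.78 -1.67 -4.65] M [-0.5  -0.26 -0.03] w 0.016
```

Meshed: z = 0.1706 with no upward force, well below the 13 mm stop. I'll continue towards home.

Request:
step_arm:
  steps:
    - [[0,0.0003,0.0015,0,0,0,255],[0,0.0003,0.003,0,0,0,255],[0,0.0003,0.0045,0,0,0,255],[0,0.0003,0.006,0,0,0,255],[0,0.0003,0.006,0,0,0,255]]

```text
clock: 14.32
tool_pos: [0.4502, -0.2029, 0.1646]
eef_rot: [-0.0, 1.0, -0.024, -0.0]
force: [0.7, -0.4, -4.7]
width: 0.0162
```

```bash
python3 d.py
```

```text
t 14.32 pos [ 0.4502 -0.2029  0.1646] yaw -2.74 z [-2.e-04  2.e-04 -1.e+00] F [ 0.72 -0.39 -4.66] M [-0.14 -0.23 -0.05] w 0.0162
```

Request:
step_arm:
  steps:
    - [[0,0,0.001,0,0,0,255],[0,0,0.002,0,0,0,255],[0,0,0.0025,0,0,0,255],[0,0,0.0025,0,0,0,255]]

```text
clock: 14.82
tool_pos: [0.4505, -0.203, 0.1625]
eef_rot: [0.0, 1.0, -0.024, 0.0]
force: [1.1, 0.4, 3.8]
width: 0.0159
```

```bash
python3 d.py
```

```text
t 14.82 pos [ 0.4505 -0.203   0.1625] yaw -2.74 z [ 4.e-04 -1.e-04 -1.e+00] F [1.08 0.36 3.77] M [ 0.07  0.02 -0.  ] w 0.0159
```

Home contact came at z = 0.1625, against a predicted 0.1626. I'll add push up to about 13–14 N at the wrist.

Request:
step_arm:
  steps:
    - [[0,0,0.0003,0,0,0,255],[0,0,0.0006,0,0,0,255],[0,0,0.0006,0,0,0,255],[0,0,0.0006,0,0,0,255]]

```text
clock: 15.32
tool_pos: [0.4508, -0.203, 0.1625]
eef_rot: [0.0, 1.0, -0.024, 0.001]
force: [-1.4, 0.9, 11.8]
width: 0.0159
```

```bash
python3 d.py
```

```text
t 15.32 pos [ 0.4508 -0.203   0.1625] yaw -2.73 z [ 1.3e-03 -5.0e-04 -1.0e+00] F [-1.44  0.87 11.77] M [0.33 0.38 0.02] w 0.0159
```

```bash
python3 look.py 8 -2.7
python3 - <<'E'
from h import *
f=[]
for i in range(4):
    viewer.snapshot('side'); f.append(robot.get_obs()['force'])
print(np.array(f).round(2))
t=load('top8');cv2.imwrite('pics/t8.png',t['color']); s=load('side8'); crop(s,100,180,260,350,'s8',4)
E
```

```text
[ 0.45084709 -0.20303085  0.16247313] [-1.43688278  0.87220849 11.77403   ]
[[-1.03  1.51 12.4 ]
 [-0.45  0.35 12.15]
 [-1.63  1.97 12.52]
 [-0.93  1.1  12.43]]
```

View pics/o8side.png

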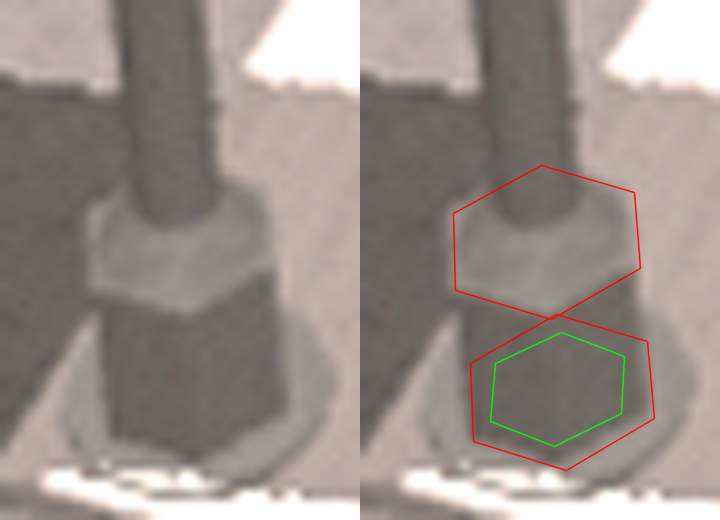

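View pics/s8.png

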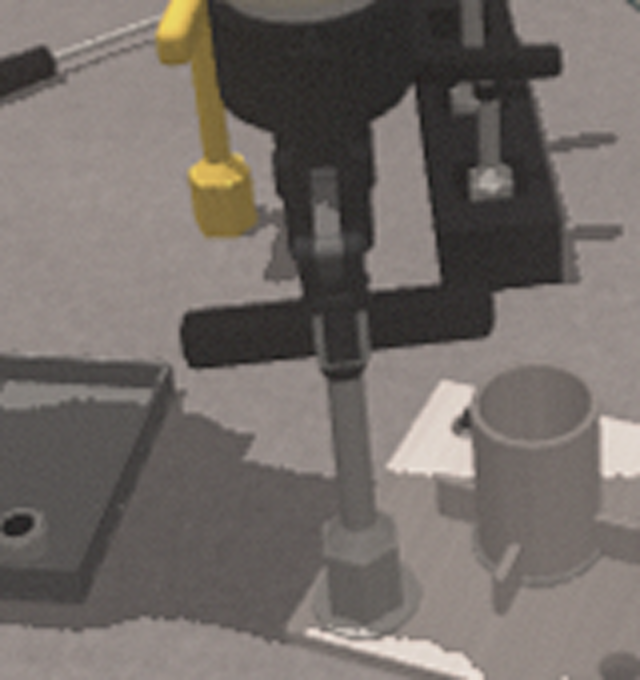

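View pics/t8.png

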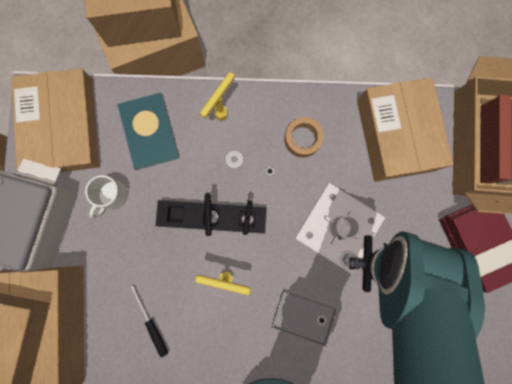

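The side view shows the socket (around 195,390 in o8side) covering the nut and standing on the washer, with the shaft upright. The top view shows everything else in its place. The push is steady at 12–12.5 N at the wrist, about 17 N on the washer with the wrench's weight, so I'm handing in.

```bash
python3 -c "
from h import *
print(robot.close_job())"; python3 d.py
```

```text
the job is handed in; nothing more can be done
None
the job is handed in; nothing more can be done
```

The large wrench is fully home over the nut on the mast foot and upright. The arm is still gripping it at 100 N and pressing down, and I handed the job in at about 15.7 s of the 48 s.

- **Seating:** the first press stopped on top of the nut, at up to 27 N. Lightly pressed small shifts and a turn then let the wrench drop in at a yaw of about -2.7°. My camera estimate for the nut was about -8°, so the two disagreed by about 5°, slightly more than the 4° of play. The nut may also have turned slightly.
- **Height:** it came to rest with the tool at z = 0.1625, against 0.1626 predicted for fully home. The side picture shows the socket covering the nut and standing on the washer.
- **Push:** wrist force held steady at 11.8–12.5 N, about 1.2 kg. With the wrench's own weight that is about 17 N on the washer.
- **Upright:** the tool axis was within about 0.1° of vertical.
- **Other things:** in the last top picture the other two wrenches, the yellow look-alikes and the loose parts are where they were.

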